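# Roll-test the stand rollers and reject the one that rocks

## Task

Roll-test the three wooden rollers that lie at the near end of the flat metal plate: from behind, give each one in its turn a gentle push straight towards the tray and let it cross the red line by itself; never touch a roller once its middle is past the line. True rollers run on and drop into the catch tray, where they stay; the one that rocks back on the plate instead of running on is picked up and laid in the blue reject box. Leave the sanding block, the jar and the screwdriver where they are.

Things in the scene. Friction and masses are not known exactly. Their poses are not given: they have to be found in the camera images.
- rig: test rig, fixed: metal plate 270 mm (its x) by 400 mm (its y), level top 35 mm above the table, catch tray at its far (+x) end. Origin at table height under the plate's centre. +x is the rolling direction; the rollers lie along y, side by side, 20 mm or so apart. At the -x end a curb (x -145 to -135 mm) stands 8 mm above the plate. Red line at x = +30 mm; the plate ends at x = +135 mm
- plate_top (a point): centre of the plate's top face, axes as rig; a roller lying on the plate has its centre 24 mm above
- catch_tray (a point): centre of the catch tray's black floor, 175 mm along rig x from the plate's centre and 26 mm below the plate's top, axes as rig; inside 80 mm (x) by 400 mm (y); walls 50 mm above the table. All rollers fit in it in one row
- roller_1: wooden roller 48 mm in diameter, 110 mm long, 0.3 to 0.5 kg, black end caps, pale stripes. Origin at its centre, x along its axis. All three look alike; one (unseen which) has its heavy core off centre and starts heavy side down: pushed gently (0.2 m/s, under 40 mm) it rocks back, never a half turn (75 mm); pushed hard or far it may run on. A true one so pushed coasts off the plate's far end
- roller_2: wooden roller 48 mm in diameter, 110 mm long, 0.3 to 0.5 kg, black end caps, pale stripes. Origin at its centre, x along its axis. All three look alike; one (unseen which) has its heavy core off centre and starts heavy side down: pushed gently (0.2 m/s, under 40 mm) it rocks back, never a half turn (75 mm); pushed hard or far it may run on. A true one so pushed coasts off the plate's far end
- roller_3: wooden roller 48 mm in diameter, 110 mm long, 0.3 to 0.5 kg, black end caps, pale stripes. Origin at its centre, x along its axis. All three look alike; one (unseen which) has its heavy core off centre and starts heavy side down: pushed gently (0.2 m/s, under 40 mm) it rocks back, never a half turn (75 mm); pushed hard or far it may run on. A true one so pushed coasts off the plate's far end
- reject_box: blue open box, fixed, 160 mm (its x) by 140 mm (its y), walls 6 mm thick and 55 mm high, floor 6 mm thick, origin under its centre. A roller fits lying along its x
- sanding_block: bystander: cork sanding block 60 x 110 x 30 mm, origin under its centre
- jar: bystander: white jar with brass lid, 56 mm in diameter, 85 mm tall, origin under its centre
- screwdriver: bystander: screwdriver with green handle, 180 mm long, lying on the table, origin below its middle, x along it
Mind the look-alikes: they are no part of the job. Leave any pink look-alike of the roller_3 alone.

How it is judged:
On the way, in this order (a step that is already met when the one before it is completed fails the run):
1. the roller that is out of balance has been rolled on the plate: let go, it has turned by 20 degrees or more about its axis while lying on the plate (x of roller_2 in the frame of plate_top between -0.135 and 0.135 m and y of roller_2 in the frame of plate_top between -0.2 and 0.2 m and z of roller_2 in the frame of plate_top between 0 and 0.03 m and angle between roller_2's own z axis and vertical above 0.35 rad and angle between roller_2's own x axis and vertical above 1.45 rad and contact force between the arm and roller_2 below 0.1 N), for 0.05 s.
2. that roller lies in the reject box, let go (x of roller_2 in the frame of reject_box between -0.07 and 0.07 m and y of roller_2 in the frame of reject_box between -0.06 and 0.06 m and z of roller_2 in the frame of reject_box between 0 and 0.05 m and contact force between the arm and roller_2 below 0.1 N), for 0.2 s.
At the end, for the whole second after the job is handed in: the two true rollers rest in the catch tray (centres within its walls and less than 50 mm above its floor), the one that rocks lies in the reject box (centre within its walls, less than 50 mm above the table), all let go and at rest (all of step 2 and x of roller_1 in the frame of catch_tray between -0.045 and 0.045 m and y of roller_1 in the frame of catch_tray between -0.2 and 0.2 m and z of roller_1 in the frame of catch_tray between 0 and 0.05 m and x of roller_3 in the frame of catch_tray between -0.045 and 0.045 m and y of roller_3 in the frame of catch_tray between -0.2 and 0.2 m and z of roller_3 in the frame of catch_tray between 0 and 0.05 m and linear speed of each of roller_1, roller_2, roller_3 below 0.03 m/s and contact force between the arm and roller_1 below 0.1 N and contact force between the arm and roller_3 below 0.1 N); the robot touches nothing.
It fails at once if a roller touched by the robot with its middle past the red line, over the plate or tray and lower than 150 mm above the table ((x of roller_1 in the frame of rig between 0.034 and 0.23 m and y of roller_1 in the frame of rig between -0.21 and 0.21 m and z of roller_1 in the frame of rig below 0.15 m and contact force between the arm and roller_1 above 0.3 N) or (x of roller_2 in the frame of rig between 0.034 and 0.23 m and y of roller_2 in the frame of rig between -0.21 and 0.21 m and z of roller_2 in the frame of rig below 0.15 m and contact force between the arm and roller_2 above 0.3 N) or (x of roller_3 in the frame of rig between 0.034 and 0.23 m and y of roller_3 in the frame of rig between -0.21 and 0.21 m and z of roller_3 in the frame of rig below 0.15 m and contact force between the arm and roller_3 above 0.3 N)).
It fails at once if a roller thrown or dropped from a height past the line (faster than 1.1 m/s) ((x of roller_1 in the frame of rig between 0.034 and 0.23 m and y of roller_1 in the frame of rig between -0.21 and 0.21 m and z of roller_1 in the frame of rig below 0.1 m and linear speed of roller_1 above 1.1 m/s) or (x of roller_2 in the frame of rig between 0.034 and 0.23 m and y of roller_2 in the frame of rig between -0.21 and 0.21 m and z of roller_2 in the frame of rig below 0.1 m and linear speed of roller_2 above 1.1 m/s) or (x of roller_3 in the frame of rig between 0.034 and 0.23 m and y of roller_3 in the frame of rig between -0.21 and 0.21 m and z of roller_3 in the frame of rig below 0.1 m and linear speed of roller_3 above 1.1 m/s)).
It fails at once if the jar, the screwdriver or the sanding block shifted by more than 30 mm (distance of any of jar, screwdriver, sanding_block from where it was at the start of the episode above 0.03 m).
It also fails if it takes over 58 s, if anything falls off the work surface, if the arm or the gripper's body presses on something with over 40 N, if the wrist force passes 120 N, or if a joint passes its speed limit or range.

## Robot

A 6-joint arm with a two-finger parallel gripper is mounted at the origin on the work surface. World frame = base frame: x ahead of the robot, y to its left, z up, the work surface at z = 0. Lengths are in m, angles in rad, forces in N, time in s.
With the tool pointing down it reaches from about 0.35 to 0.975 m from the base axis. Payload 4.9 kg.
Tool frame: the origin (TCP) lies at the very end of the fingers, on their centre line; the grasp point (between the pads) lies 19 mm behind it (ctrl.grip_point_offset is the distance from the TCP to the grasp point, in m); z points along the fingers, y is the line along which they close (so a half turn about z gives the same grasp; the last joint's range is limited). The gripper opens to 85 mm and grips with 20 to 120 N. Pads are 22 mm wide; open, the fingers measure 114 mm over their backs; the gripper's body (76 mm by 85 mm) begins 54 mm behind the grasp point. The pads swing forward as they close: fully open they stand 13 mm farther back than shut.
Start: joints at [-1.382, 0.053, 1.613, -0, 1.476, -0.119], TCP at [0.189, -0.596, 0.231] pointing down, gripper open.
Joint ranges: [-3.01, 3.01], [-1.01, 2.22], [0.06, 2.58], [-1.02, 4.17], [0.09, 2.62], [-3.14, 3.14]. Speed limits (rad/s): [2.57, 2.57, 3.14, 3.14, 3.14, 3.14].

## Interface

Orientations are given as a rotation vector (axis times angle).
In Python, from station import ctrl gives the robot as it stands.
- The arm moves only by the tool send_rows, never from a script. Its argument "rows" is a list of rows, each a list of 3 entries, a list of its own where there are three numbers: the finger opening in cm, from 0 to 8.54, then the shift along the tool's x, y, z in cm, then the turn about the tool's z in degrees. A call has 1 to 10 rows; each row shifts and turns the commanded pose from where the row before left it, along the tool's axes as they then stand; what a row does not reach is not made up. A row lasts 1/8 s, in which the tool goes at most 62.5 mm and 10.7 degrees, less where a joint would pass 70% of its speed; a pose out of reach is approached as far as the arm can. A call with a gripper value outside its range is refused whole. The fingers move at their own pace and stop on an object; "newtons" is the grip in N (left out, the last holds). Time passes only in rows, so rows that do not move let the fingers close. It gives the time, the measured TCP pose, the force, the opening and the grip force at its end, in the units of the state.
- ctrl.get_obs(): the state, without advancing time (a new reading comes with each control period).
- ctrl.get_image(name): name is "scene" or "top" or "wrist"; returns a dict with "frame" (480x640x3 uint8, red, green, blue), "range_z" (480x640 float32, m along the optical axis (not along the pixel's ray), 0 where there is no reading), "fx", "fy", "cx", "cy" (pixels), "cam_to_world" (4x4, takes a point from camera to world coordinates). Camera axes: x right, y down, z forward; pixel columns grow to the right and rows downward; lengths in m; the calibration is good to about 2 mm. The wrist camera is an equidistant fisheye: a pixel r from the principal point sees the ray r / f radians off the axis. A picture is of the moment at which its call begins.
- ctrl.finish_job(): hands the job in; it is judged then, once.
The state is a dict: "t": time; "q": joint angles; "dq": joint speeds; "effort": joint torques, N m; "tool_pos": TCP position; "tool_rot": TCP orientation; "contact_force": force on the tool from outside, world axes, zero at the start; "wrist_torque": the same for the moment, N m; "opening": finger opening in m; "grip_force": force on a finger pad.
Only numpy, scipy, OpenCV 4.12 (cv2) and the standard library are available. Lean on these libraries where they do the work, as an engineer would, in place of code of your own. Each camera call takes 0.05 s, during which the arm holds its last target. There are 200 camera calls.

## Working session

There is one attempt and no reset: what is moved stays moved. The work goes in short steps, Python scripts to look and compute and a tool call to move; the robot and the scene stay as the last step left them, time stands still between calls to the robot, and variables do not carry over. Pictures are saved under pics/ and viewed, at most 11 in all, crops included, and the job is handed in when it is done.

Besides the shell and the picture viewer there is one more tool, called after ">>>" as name(argument=value, ...), one argument or row to a line, values as JSON. send_rows: Moves the arm, as the interface text tells. Its arguments: {"type":"object","properties":{"rows":{"type":"array","items":{"type":"array"}},"newtons":{"type":"number"}},"required":["rows"]}

```bash
mkdir -p pics
cat > h.py <<'E'
import numpy as np, cv2
from station import ctrl
from scipy.spatial.transform import Rotation as R
def grab(n,save=None):
    im=ctrl.get_image(n)
    if save: cv2.imwrite('pics/'+save,im['frame'][:,:,::-1])
    return im
def pts(im):
    z=im['range_z'];v,u=np.mgrid[0:480,0:640]
    p=np.stack([(u-im['cx'])/im['fx']*z,(v-im['cy'])/im['fy']*z,z,np.ones_like(z)],-1)
    return (p@np.array(im['cam_to_world']).T)[...,:3]
E
python3 - <<'E'
from h import *
a=grab('top','top1.png');b=grab('scene','scene1.png')
np.save('top.npy',pts(a));np.save('scene.npy',pts(b))
o=ctrl.get_obs();print(o['t'],o['tool_pos'],o['tool_rot'],R.from_rotvec(o['tool_rot']).as_matrix().round(3),o['opening'])
print(np.array(a['cam_to_world']).round(3),a['fx'])
E
```

```text
0.1 [ 0.18926753 -0.59504903  0.23014747] [-3.10255984e+00 -4.81361810e-01  1.22634777e-04] [[ 0.953  0.303 -0.   ]
 [ 0.303 -0.953  0.002]
 [ 0.    -0.002 -1.   ]] 0.08569435896371025
[[ 0.011 -0.991  0.134  0.441]
 [-1.    -0.012 -0.005 -0.042]
 [ 0.007 -0.134 -0.991  1.219]
 [ 0.     0.     0.     1.   ]] 547.815067146558
```

View pics/top1.png

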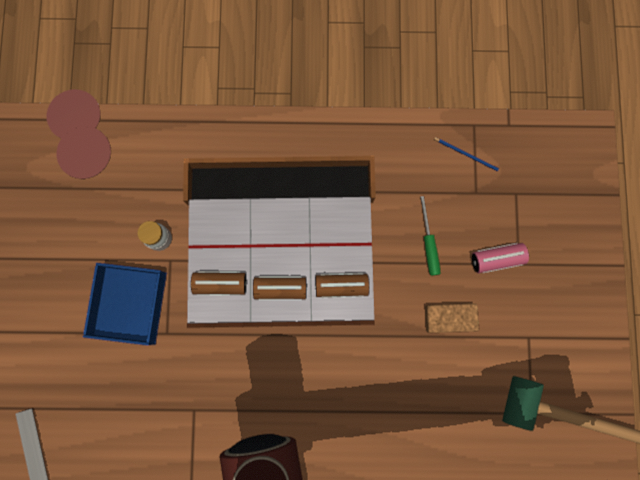

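View pics/scene1.png

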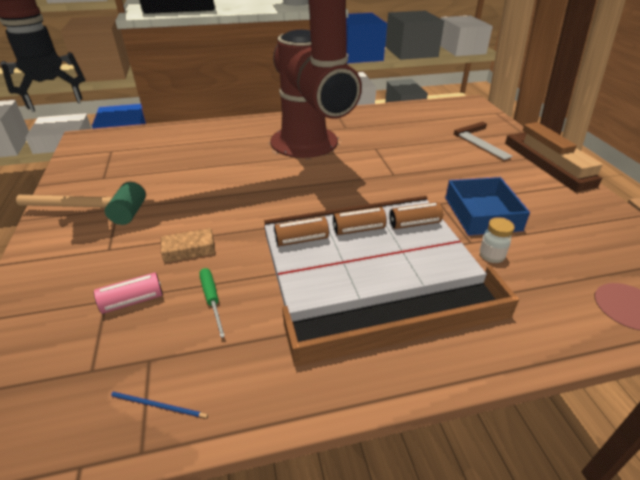

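Top view: the three rollers on the plate are at (218,283), (280,287), (342,285). The pink look-alike is at (500,258), off the plate and to be left alone. The box is at (126,303), the jar at (153,235), the screwdriver at (430,235), the block at (452,318) and the red line at row 244. The candidates for a roller are the three brown ones and the pink one; I choose the brown ones on the plate.

Run:
```python
from h import *
f=cv2.imread('pics/top1.png');P=np.load('top.npy');h=cv2.cvtColor(f,cv2.COLOR_BGR2HSV)
cv2.imwrite('pics/crop1.png',cv2.resize(f[150:350,70:390],None,fx=2.5,fy=2.5,interpolation=cv2.INTER_CUBIC))
# rollers: by height above plate top, in rig area
z=P[...,2];print('plate z',np.median(z[205:235,200:360]),'tray',np.median(z[175:190,210:350]))
m=((z>0.058)&(z<0.11)).astype(np.uint8);m[:, :175]=0;m[:,385:]=0;m[:250]=0;m[330:]=0
n,l,s,c=cv2.connectedComponentsWithStats(m)
for i in range(1,n):
    if s[i,4]>100:
        q=P[l==i];r=cv2.minAreaRect((q[:,:2]*1000).astype(np.float32));print('roller',np.round(r[0],1),np.round(r[1],1),r[2],'ztop',np.percentile(q[:,2],98))
red=((h[...,1]>150)&((h[...,0]<5)|(h[...,0]>174))&(f[...,2]>110));red[:235]=0;red[255:]=0;red[:,:185]=0;red[:,378:]=0
q=P[red];A=np.polyfit(q[:,1],q[:,0],1);print('red line x=',A,'mid',q.mean(0),'y',q[:,1].min(),q[:,1].max())
b=((h[...,0]>100)&(h[...,0]<125)&(h[...,1]>150));b[:,200:]=0;b[:250]=0
q=P[b];t=q[q[:,2]>0.045];r=cv2.minAreaRect((t[:,:2]*1000).astype(np.float32));print('box',r,'rim z',np.median(t[:,2]),'floor',np.percentile(q[:,2],5))
w=(h[...,1]<40)&(f[...,2]>120)&(abs(z-.035)<.008);w[:190]=0;w[330:]=0;w[:,:185]=0;w[:,378:]=0
q=P[w];print('plate',cv2.minAreaRect((q[:,:2]*1000).astype(np.float32)))
c=((z>0.039)&(z<0.05));c[:310]=0;c[332:]=0;c[:,:185]=0;c[:,378:]=0
q=P[c];print('curb',len(q),np.percentile(q,[2,50,98],axis=0))
```

```text
plate z 0.03559616220139383 tray 0.009045593163998111
roller [527.5 147.8] [ 49.3 113.8] 0.64675372838974 ztop 0.08690766129214417
roller [ 526.4 -111.6] [ 49.3 113.5] 0.9617083072662354 ztop 0.08742361565999988
roller [518.5  18.4] [ 48.9 113. ] 0.5632771849632263 ztop 0.0869053559672115
red line x= [-0.02658087  0.6150612 ] mid [0.61448486 0.02168254 0.03869807] y -0.17441721923737213 0.22034266823043003
box ((466.3861083984375, 190.11392211914062), (467.4062194824219, 156.9867706298828), 83.73628997802734) rim z 0.05446618740496756 floor 0.0032226852041757795
plate ((584.8176879882812, 21.494918823242188), (269.7763977050781, 400.46124267578125), 1.5311241149902344)
curb 1026 [[ 0.43594344 -0.17301403  0.03914   ]
 [ 0.44501864  0.02072284  0.04313874]
 [ 0.47133587  0.21013546  0.04812573]]
```

View pics/crop1.png

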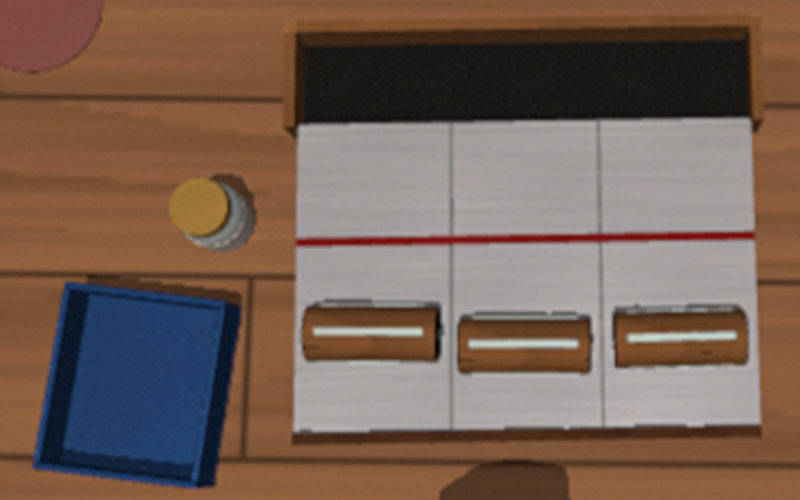

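The crop confirms three brown striped rollers lying on the plate in front of the red line, with the box at the left. Rig centre is (0.585, 0.0215) with yaw 1.53°, and the red line agrees at x≈0.615. I turn the tool to the rig axes first, so the two spread fingers push squarely.

>>> send_rows(
  rows=[
    [6,[0,0,0],8],
    [6,[0,0,0],8.1],
    [6,[0,0,0],0],
  ],
)

```text
t: 0.48
tool_pos: [0.1893, -0.5953, 0.2307]
tool_rot: [-3.14, -0.045, 0.0]
contact_force: [-0.1, 0.5, 0.2]
opening: 0.0604
grip_force: 0.0
```

```bash
cat >> h.py <<'E'
C=np.array([.585,.0215,0]);RG=R.from_euler('z',1.53,degrees=True)
def rig(p): return RG.inv().apply(np.array(p)-C)
def state():
    o=ctrl.get_obs();M=R.from_rotvec(o['tool_rot']).as_matrix()
    print('t',o['t'],'tcp',np.round(o['tool_pos'],4),'rig',rig(o['tool_pos']).round(4),'toolx yaw',np.degrees(np.arctan2(M[1,0],M[0,0])).round(2),'open',round(o['opening'],4),'F',np.round(o['contact_force'],2),'grip',round(o['grip_force'],1)); return o,M
def shift(target):
    o,M=state(); print('shift cm',(M.T@(np.array(target)-o['tool_pos'])*100).round(2))
def rw(p): return RG.apply(p)+C
E
python3 - <<'E'
from h import *
for p in [(.5275,.1478,.059),(.5185,.0184,.059),(.5264,-.1116,.059)]: print(rig(p).round(4))
y=rig((.5264,-.1116,0))[1]
shift(rw([-.115,y,.14]));
E
```

```text
[-0.0541  0.1278  0.059 ]
[-0.0666 -0.0013  0.059 ]
[-0.0621 -0.1315  0.059 ]
t 0.475 tcp [ 0.1893 -0.5953  0.2307] rig [-0.412  -0.606   0.2307] toolx yaw 1.63 open 0.0604 F [-0.05  0.51  0.23] grip 0.0
shift cm [ 29.79 -47.39   9.11]
```

>>> send_rows(
  rows=[
    [6,[2.98,-4.74,0],0],
    [6,[2.98,-4.74,0],0],
    [6,[2.98,-4.74,0],0],
    [6,[2.98,-4.74,0],0],
    [6,[2.98,-4.74,0],0],
    [6,[2.98,-4.74,0],0],
    [6,[2.98,-4.74,0],0],
    [6,[2.98,-4.74,0],0],
    [6,[2.98,-4.74,0],0],
    [6,[2.98,-4.74,0],0],
  ],
)

```text
t: 1.72
tool_pos: [0.4751, -0.112, 0.2313]
tool_rot: [3.141, 0.046, 0.001]
contact_force: [0.2, -0.5, -0.1]
opening: 0.0598
grip_force: 0.0
```

>>> send_rows(
  rows=[
    [6,[0,0,4.5],0],
    [6,[0,0,4.6],0],
    [6,[0,0,0],0],
  ],
)

```text
t: 2.1
tool_pos: [0.4715, -0.1123, 0.136]
tool_rot: [-3.138, -0.046, 0.013]
contact_force: [-0.7, -0.4, -0.4]
opening: 0.0599
grip_force: 0.0
```

Run:
```python
from h import *
shift(rw([-.115,-.1315,.046])); grab('wrist','w1.png')
```

```text
t 2.1 tcp [ 0.4715 -0.1123  0.136 ] rig [-0.117  -0.1307  0.136 ] toolx yaw 1.67 open 0.0599 F [-0.73 -0.39 -0.45] grip 0.0
shift cm [0.28 0.11 8.99]
```

View pics/w1.png

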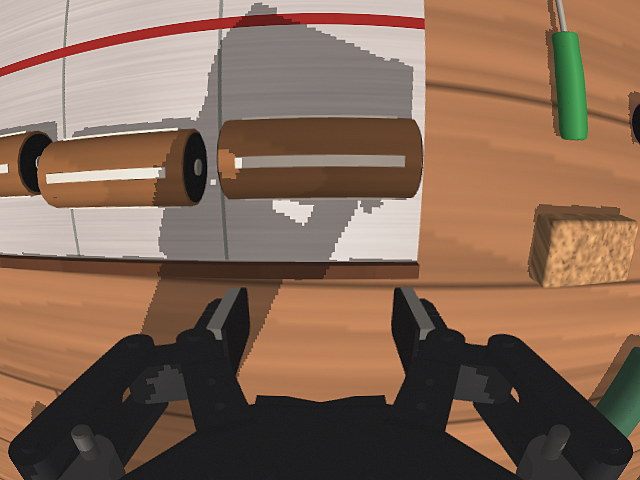

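The wrist view shows the fingers (235–400 px) centred behind the right-hand roller (220–420 px), with the curb line at row 265. I go down between the curb and the roller.

>>> send_rows(
  rows=[
    [6,[0.1,0.1,4.4],0],
    [6,[0.1,0,3.0],0],
    [6,[0,0,1.6],0],
    [6,[0,0,0],0],
  ],
)

```text
t: 2.65
tool_pos: [0.4769, -0.1151, 0.051]
tool_rot: [3.141, 0.042, 0.0]
contact_force: [-0.1, 0.2, 0.3]
opening: 0.06
grip_force: 0.0
```

Run:
```python
from h import *
state(); P=pts(grab('top','top2.png'))
```

```text
t 2.65 tcp [ 0.4769 -0.1151  0.051 ] rig [-0.1117 -0.1336  0.051 ] toolx yaw 1.54 open 0.06 F [-0.1   0.2   0.32] grip 0.0
```

>>> send_rows(
  rows=[
    [6,[0,0,0.5],0],
    [6,[2.5,0,0],0],
    [6,[2.5,0,0],0],
    [6,[-1.5,0,0],0],
    [6,[-2,0,-6],0],
    [6,[0,0,-4],0],
  ],
)

```text
t: 3.45
tool_pos: [0.4904, -0.1143, 0.1464]
tool_rot: [3.141, 0.042, 0.001]
contact_force: [1.3, -1.0, 0.4]
opening: 0.0599
grip_force: 0.0
```

```bash
cat >> h.py <<'E'
def rollers():
    im=grab('top');P=pts(im);z=P[...,2];r=RG.inv().apply((P-C).reshape(-1,3)).reshape(P.shape)
    hue=cv2.cvtColor(im['frame'],cv2.COLOR_RGB2HSV)
    m=((hue[...,0]<20)&(hue[...,1]>120)&(z>.02)&(z<.1)&(abs(r[...,0]-.025)<.18)&(abs(r[...,1])<.205)).astype(np.uint8)
    m=m*((z>.058)|((r[...,0]>.14)&(r[...,0]<.21)&(z>.03))).astype(np.uint8)
    n,l,s,c=cv2.connectedComponentsWithStats(m)
    print('t',ctrl.get_obs()['t'])
    for i in range(1,n):
        if s[i,4]>60:
            q=r[l==i];print(' roller rig',((q.min(0)+q.max(0))/2).round(3)[:2],'ztop',np.percentile(q[:,2],95).round(3),s[i,4])
    return im
E
python3 - <<'E'
from h import *
state(); 
for i in range(3): rollers()
E
```

```text
t 3.45 tcp [ 0.4904 -0.1143  0.1464] rig [-0.0982 -0.1333  0.1464] toolx yaw 1.52 open 0.0599 F [ 1.31 -0.97  0.44] grip 0.0
t 3.5
 roller rig [ 0.172 -0.202] ztop 0.053 93
 roller rig [0.172 0.202] ztop 0.054 124
 roller rig [ 0.039 -0.131] ztop 0.085 809
 roller rig [-0.054  0.128] ztop 0.085 874
 roller rig [-0.066  0.   ] ztop 0.085 832
t 3.55
 roller rig [ 0.173 -0.202] ztop 0.053 94
 roller rig [0.172 0.201] ztop 0.053 126
 roller rig [ 0.046 -0.132] ztop 0.085 859
 roller rig [-0.054  0.128] ztop 0.085 877
 roller rig [-0.066  0.   ] ztop 0.085 834
t 3.6
 roller rig [ 0.173 -0.202] ztop 0.053 95
 roller rig [0.173 0.202] ztop 0.054 126
 roller rig [ 0.051 -0.13 ] ztop 0.084 846
 roller rig [-0.054  0.128] ztop 0.084 879
 roller rig [-0.066  0.   ] ztop 0.085 832
```

The right-hand roller has passed the line and is coasting, so it looks true. Next is the middle one.

>>> send_rows(
  rows=[
    [6,[-0.6,-4.4,0],0],
    [6,[-0.6,-4.4,0],0],
    [6,[-0.6,-4.4,0],0],
    [6,[0,0,0],0],
    [6,[0,0,4],0],
    [6,[0,0,4],0],
    [6,[0,0,1.6],0],
    [6,[0,0,0],0],
  ],
)

```text
t: 4.6
tool_pos: [0.4691, 0.0167, 0.0473]
tool_rot: [-3.141, -0.041, 0.005]
contact_force: [0.2, -0.6, 0.8]
opening: 0.0598
grip_force: 0.0
```

Run:
```python
from h import *
state(); rollers()
```

```text
t 4.6 tcp [0.4691 0.0167 0.0473] rig [-0.116  -0.0017  0.0473] toolx yaw 1.49 open 0.0598 F [ 0.23 -0.57  0.76] grip 0.0
t 4.65
 roller rig [ 0.172 -0.202] ztop 0.053 92
 roller rig [0.173 0.202] ztop 0.054 126
 roller rig [ 0.104 -0.131] ztop 0.086 724
 roller rig [-0.053  0.128] ztop 0.085 772
 roller rig [-0.054  0.   ] ztop 0.083 313
```

Run:
```python
from h import *
for i in range(5): rollers()
```

```text
t 4.7
 roller rig [ 0.172 -0.202] ztop 0.054 94
 roller rig [0.173 0.202] ztop 0.054 124
 roller rig [ 0.104 -0.131] ztop 0.086 720
 roller rig [-0.054  0.128] ztop 0.084 770
 roller rig [-0.053  0.   ] ztop 0.084 298
t 4.75
 roller rig [ 0.172 -0.202] ztop 0.054 93
 roller rig [0.173 0.202] ztop 0.053 125
 roller rig [ 0.104 -0.131] ztop 0.086 723
 roller rig [-0.054  0.128] ztop 0.084 768
 roller rig [-0.053  0.001] ztop 0.083 286
t 4.8
 roller rig [ 0.173 -0.202] ztop 0.053 94
 roller rig [0.172 0.202] ztop 0.053 131
 roller rig [ 0.105 -0.131] ztop 0.086 722
 roller rig [-0.054  0.128] ztop 0.085 763
 roller rig [-0.053  0.   ] ztop 0.084 285
t 4.85
 roller rig [ 0.173 -0.202] ztop 0.054 91
 roller rig [0.172 0.202] ztop 0.054 118
 roller rig [ 0.104 -0.131] ztop 0.086 723
 roller rig [-0.054  0.129] ztop 0.085 760
 roller rig [-0.053  0.   ] ztop 0.084 288
t 4.9
 roller rig [ 0.173 -0.202] ztop 0.054 89
 roller rig [0.173 0.202] ztop 0.055 126
 roller rig [ 0.104 -0.131] ztop 0.086 724
 roller rig [-0.054  0.128] ztop 0.084 762
 roller rig [-0.053 -0.001] ztop 0.084 285
```

Run:
```python
from h import *
im=rollers();f=im['frame'][120:360,170:410,::-1]
cv2.imwrite('pics/t3.png',cv2.resize(f,None,fx=2.5,fy=2.5))
```

```text
t 4.95
 roller rig [ 0.172 -0.202] ztop 0.055 90
 roller rig [0.172 0.202] ztop 0.054 124
 roller rig [ 0.105 -0.131] ztop 0.086 724
 roller rig [-0.054  0.128] ztop 0.084 765
 roller rig [-0.053 -0.   ] ztop 0.083 292
```

View pics/t3.png

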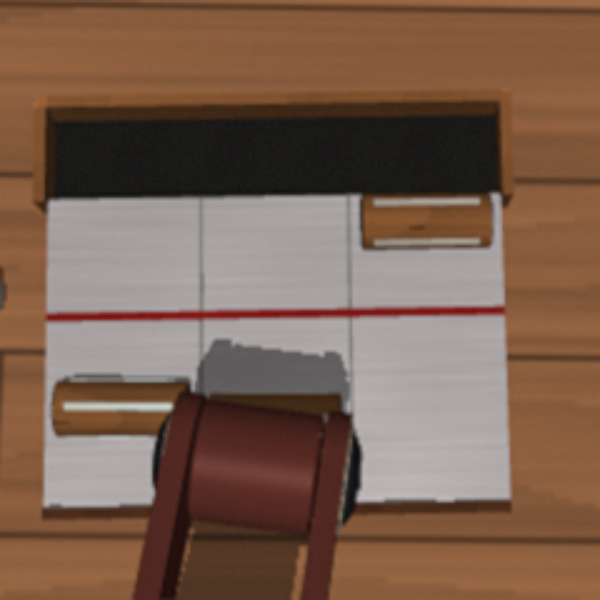

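The view shows the right roller stalled just short of the plate's end (crop (427,220), rig x≈0.104), so my push was slightly weak. It is past the line, so I won't touch it. Now a softer nudge on the middle roller: a true one then stops before the line and can be pushed again, while the unbalanced one rocks back.

>>> send_rows(
  rows=[
    [6,[1.5,0,0],0],
    [6,[1.5,0,0],0],
    [6,[-1.5,0,0],0],
    [6,[-1.5,0,-6],0],
    [6,[0,0,-4],0],
  ],
)

```text
t: 5.58
tool_pos: [0.4693, 0.0172, 0.1501]
tool_rot: [3.141, 0.042, 0.001]
contact_force: [2.4, -0.1, -0.2]
opening: 0.0601
grip_force: 0.0
```

Run:
```python
from h import *
state(); 
for i in range(8): rollers()
```

```text
t 5.575 tcp [0.4693 0.0172 0.1501] rig [-0.1158 -0.0012  0.1501] toolx yaw 1.54 open 0.0601 F [ 2.38 -0.12 -0.25] grip 0.0
t 5.625
 roller rig [ 0.173 -0.202] ztop 0.054 97
 roller rig [0.173 0.202] ztop 0.054 128
 roller rig [ 0.105 -0.131] ztop 0.086 725
 roller rig [-0.012  0.   ] ztop 0.086 716
 roller rig [-0.053  0.142] ztop 0.084 578
t 5.675
 roller rig [ 0.172 -0.202] ztop 0.053 90
 roller rig [0.172 0.202] ztop 0.053 120
 roller rig [ 0.104 -0.131] ztop 0.086 718
 roller rig [-0.008  0.001] ztop 0.086 775
 roller rig [-0.053  0.143] ztop 0.085 561
t 5.725
 roller rig [ 0.172 -0.202] ztop 0.054 89
 roller rig [0.173 0.202] ztop 0.053 125
 roller rig [ 0.104 -0.131] ztop 0.086 724
 roller rig [-0.006  0.001] ztop 0.085 792
 roller rig [-0.053  0.143] ztop 0.084 563
t 5.775
 roller rig [ 0.172 -0.202] ztop 0.055 93
 roller rig [0.172 0.202] ztop 0.053 126
 roller rig [ 0.104 -0.131] ztop 0.086 701
 roller rig [-0.002  0.001] ztop 0.086 804
 roller rig [-0.053  0.142] ztop 0.084 566
t 5.825
 roller rig [ 0.172 -0.202] ztop 0.053 92
 roller rig [0.173 0.202] ztop 0.054 124
 roller rig [ 0.104 -0.131] ztop 0.086 723
 roller rig [0.    0.001] ztop 0.086 835
 roller rig [-0.053  0.142] ztop 0.084 575
t 5.875
 roller rig [ 0.173 -0.202] ztop 0.054 92
 roller rig [0.172 0.201] ztop 0.054 118
 roller rig [ 0.105 -0.131] ztop 0.086 723
 roller rig [ 0.002 -0.   ] ztop 0.085 843
 roller rig [-0.053  0.142] ztop 0.084 575
t 5.925
 roller rig [ 0.173 -0.202] ztop 0.053 91
 roller rig [0.172 0.202] ztop 0.054 123
 roller rig [ 0.104 -0.131] ztop 0.086 722
 roller rig [0.003 0.   ] ztop 0.085 866
 roller rig [-0.053  0.142] ztop 0.084 582
t 5.975
 roller rig [ 0.173 -0.202] ztop 0.053 92
 roller rig [0.172 0.202] ztop 0.054 122
 roller rig [ 0.104 -0.131] ztop 0.086 719
 roller rig [0.004 0.001] ztop 0.085 881
 roller rig [-0.053  0.142] ztop 0.084 579
```

>>> send_rows(
  rows=[
    [6,[0.3,-4.3,0],0],
    [6,[0.4,-4.3,0],0],
    [6,[0.3,-4.3,0],0],
    [6,[0,0,0],0],
    [6,[0,0,0],0],
  ],
)

```text
t: 6.6
tool_pos: [0.4762, 0.146, 0.1474]
tool_rot: [3.141, 0.043, -0.003]
contact_force: [0.8, -0.2, 0.2]
opening: 0.0601
grip_force: 0.0
```

Run:
```python
from h import *
state(); 
for i in range(2): rollers()
```

```text
t 6.6 tcp [0.4762 0.146  0.1474] rig [-0.1055  0.1274  0.1474] toolx yaw 1.56 open 0.0601 F [ 0.81 -0.21  0.16] grip 0.0
t 6.65
 roller rig [ 0.172 -0.202] ztop 0.053 91
 roller rig [0.172 0.202] ztop 0.055 124
 roller rig [ 0.104 -0.131] ztop 0.086 724
 roller rig [ 0.005 -0.   ] ztop 0.085 841
 roller rig [-0.054  0.1  ] ztop 0.084 373
t 6.7
 roller rig [ 0.172 -0.202] ztop 0.053 90
 roller rig [0.173 0.202] ztop 0.053 120
 roller rig [ 0.104 -0.131] ztop 0.086 722
 roller rig [0.006 0.   ] ztop 0.085 837
 roller rig [-0.054  0.1  ] ztop 0.085 364
```

The middle roller came to rest at x≈0.005, so it neither rocked back nor crossed the line. Now the left one.

>>> send_rows(
  rows=[
    [6,[0,0,4],0],
    [6,[0,0,4],0],
    [6,[0,0,2],0],
    [6,[0,0,0],0],
    [6,[2.4,0,0],0],
    [6,[2.4,0,0],0],
    [6,[-1.5,0,0],0],
    [6,[-2,0,-6],0],
    [6,[0,0,-4],0],
  ],
)

```text
t: 7.82
tool_pos: [0.4883, 0.1465, 0.15]
tool_rot: [-3.141, -0.042, -0.002]
contact_force: [0.8, 0.6, 0.7]
opening: 0.06
grip_force: 0.0
```

```bash
sed -i 's/s\[i,4\]>60/s[i,4]>150/' h.py
python3 - <<'E'
from h import *
state(); 
for i in range(9): rollers()
E
```

```text
t 7.825 tcp [0.4883 0.1465 0.15  ] rig [-0.0933  0.1275  0.15  ] toolx yaw 1.53 open 0.06 F [0.77 0.62 0.72] grip 0.0
t 7.875
 roller rig [ 0.104 -0.131] ztop 0.085 723
 roller rig [0.005 0.   ] ztop 0.085 844
 roller rig [-0.069  0.092] ztop 0.086 172
t 7.925
 roller rig [ 0.105 -0.131] ztop 0.086 722
 roller rig [ 0.005 -0.   ] ztop 0.085 842
t 7.975
 roller rig [ 0.104 -0.131] ztop 0.086 721
 roller rig [0.006 0.   ] ztop 0.085 843
t 8.025
 roller rig [ 0.104 -0.131] ztop 0.086 713
 roller rig [0.006 0.   ] ztop 0.085 842
 roller rig [-0.082  0.093] ztop 0.083 151
t 8.075
 roller rig [ 0.104 -0.131] ztop 0.086 724
 roller rig [0.006 0.   ] ztop 0.085 842
t 8.125
 roller rig [ 0.104 -0.131] ztop 0.086 708
 roller rig [0.006 0.   ] ztop 0.085 836
 roller rig [-0.068  0.092] ztop 0.085 177
t 8.175
 roller rig [ 0.104 -0.131] ztop 0.085 725
 roller rig [ 0.005 -0.   ] ztop 0.084 843
 roller rig [-0.054  0.093] ztop 0.085 280
t 8.225
 roller rig [ 0.104 -0.131] ztop 0.086 697
 roller rig [0.005 0.   ] ztop 0.085 840
 roller rig [-0.039  0.097] ztop 0.086 322
t 8.275
 roller rig [ 0.105 -0.131] ztop 0.086 723
 roller rig [0.006 0.   ] ztop 0.085 838
 roller rig [-0.03   0.099] ztop 0.086 349
```

The left roller rocks back and forth, so it is the unbalanced one. While it settles, I send the middle (true) roller over the line with a firmer push, ending contact well before the line.

>>> send_rows(
  rows=[
    [6,[0.4,4.3,0],0],
    [6,[0.4,4.3,0],0],
    [6,[0.3,4.2,0],0],
    [6,[0,0,0],0],
    [6,[0,0,4],0],
    [6,[0,0,4],0],
    [6,[0,0,2],0],
    [6,[0,0,0],0],
  ],
)

```text
t: 9.28
tool_pos: [0.5021, 0.0201, 0.0452]
tool_rot: [-3.14, -0.043, 0.009]
contact_force: [-0.5, -0.3, 1.4]
opening: 0.06
grip_force: 0.0
```

Run:
```python
from h import *
state(); rollers()
```

```text
t 9.275 tcp [0.5021 0.0201 0.0452] rig [-0.0829  0.0009  0.0452] toolx yaw 1.58 open 0.06 F [-0.48 -0.29  1.4 ] grip 0.0
t 9.325
 roller rig [ 0.105 -0.131] ztop 0.086 718
 roller rig [0.005 0.   ] ztop 0.085 782
 roller rig [-0.064  0.142] ztop 0.086 604
```

>>> send_rows(
  rows=[
    [6,[3.5,0,0],0],
    [6,[3.5,0,0],0],
    [6,[-2.0,0,0],0],
    [6,[-2.0,0,-5],0],
    [6,[0,0,-5],0],
  ],
)

```text
t: 9.95
tool_pos: [0.5335, 0.0204, 0.1496]
tool_rot: [-3.141, -0.043, 0.001]
contact_force: [1.5, 0.2, 0.1]
opening: 0.06
grip_force: 0.0
```

Run:
```python
from h import *
state()
for i in range(3): rollers()
```

```text
t 9.95 tcp [0.5335 0.0204 0.1496] rig [-0.0515  0.0003  0.1496] toolx yaw 1.56 open 0.06 F [1.51 0.24 0.15] grip 0.0
t 10.0
 roller rig [0.123 0.   ] ztop 0.085 847
 roller rig [ 0.105 -0.131] ztop 0.086 723
 roller rig [-0.053  0.153] ztop 0.085 450
t 10.05
 roller rig [0.135 0.   ] ztop 0.085 813
 roller rig [ 0.105 -0.131] ztop 0.086 709
 roller rig [-0.053  0.155] ztop 0.085 437
t 10.1
 roller rig [0.145 0.001] ztop 0.082 785
 roller rig [ 0.104 -0.131] ztop 0.086 704
 roller rig [-0.051  0.154] ztop 0.085 447
```

The middle roller went into the tray. Plan for the stalled one, without touching it:
- Set the unbalanced roller in the same lane before the line, roll it back, and let it run on freely by its own weight.
- It knocks the stalled roller off the plate's end, and rocks back itself.

Now I check the roller, the box and joint 6.

Run:
```python
from h import *
o,M=state(); print('q',np.round(o['q'],3))
im=rollers();rollers();P=pts(im)
h=cv2.cvtColor(im['frame'],cv2.COLOR_RGB2HSV)
b=((h[...,0]>100)&(h[...,0]<125)&(h[...,1]>150)&(abs(P[...,2])<.07)&(P[...,1]>.22)).astype(np.uint8)
n,l,s,c=cv2.connectedComponentsWithStats(b);k=1+np.argmax(s[1:,4]);q=P[l==k];t=q[(q[:,2]>.046)]
print('box rim',cv2.minAreaRect((t[:,:2]*1000).astype(np.float32)),'all',cv2.minAreaRect((q[:,:2]*1000).astype(np.float32)),np.median(t[:,2]),np.percentile(q[:,2],10))
```

```text
t 10.1 tcp [0.5378 0.02   0.1539] rig [-0.0472 -0.0002  0.1539] toolx yaw 1.56 open 0.0599 F [ 0.    0.17 -0.03] grip 0.0
q [-0.101 -0.102  1.897  0.     1.336  1.442]
t 10.15
 roller rig [0.161 0.   ] ztop 0.063 724
 roller rig [ 0.104 -0.131] ztop 0.085 701
 roller rig [-0.05   0.153] ztop 0.085 448
t 10.2
 roller rig [0.175 0.   ] ztop 0.059 780
 roller rig [ 0.104 -0.131] ztop 0.086 720
 roller rig [-0.05   0.154] ztop 0.085 443
box rim ((484.15618896484375, 352.26593017578125), (141.40521240234375, 156.91404724121094), 83.7128677368164) all ((484.15093994140625, 352.2186279296875), (141.5002899169922, 156.91404724121094), 83.7128677368164) 0.05450989883194013 0.004155012964622484
```

>>> send_rows(
  rows=[
    [8,[0,0,0],-10],
    [8,[0,0,0],-10],
    [8,[0,0,0],-10],
    [8,[0,0,0],-10],
    [8,[0,0,0],-10],
    [8,[0,0,0],-10],
    [8,[0,0,0],-10],
    [8,[0,0,0],-10],
    [8,[0,0,0],-10],
    [8,[0,0,0],0],
  ],
)

```text
t: 11.45
tool_pos: [0.5335, 0.0201, 0.1463]
tool_rot: [-2.192, -2.247, 0.003]
contact_force: [-0.6, -0.9, 0.2]
opening: 0.0798
grip_force: 0.0
```

Run:
```python
from h import *
rollers();rollers();rollers()
shift(rw([-.054,.128,.042]))
```

```text
t 11.5
 roller rig [0.185 0.   ] ztop 0.058 721
 roller rig [ 0.105 -0.131] ztop 0.085 723
 roller rig [-0.05   0.152] ztop 0.085 455
t 11.55
 roller rig [0.185 0.   ] ztop 0.058 718
 roller rig [ 0.104 -0.131] ztop 0.086 720
 roller rig [-0.05   0.152] ztop 0.085 455
t 11.6
 roller rig [0.185 0.   ] ztop 0.058 727
 roller rig [ 0.104 -0.131] ztop 0.086 720
 roller rig [-0.05   0.152] ztop 0.085 455
t 11.6 tcp [0.534  0.02   0.1471] rig [-0.051  -0.0002  0.1471] toolx yaw 91.42 open 0.08 F [0.42 1.08 0.78] grip 0.0
shift cm [12.81 -0.31 10.51]
```

>>> send_rows(
  rows=[
    [8,[4.3,0,0],0],
    [8,[4.3,0,0],0],
    [8,[4.2,0,0],0],
    [8,[0,0,0],0],
  ],
)

```text
t: 12.1
tool_pos: [0.5306, 0.1499, 0.1477]
tool_rot: [-2.189, -2.253, 0.0]
contact_force: [-0.5, -1.1, 0.8]
opening: 0.0801
grip_force: 0.0
```

Run:
```python
from h import *
shift(rw([-.051,.128,.042])); grab('wrist','w2.png')
```

```text
t 12.1 tcp [0.5306 0.1499 0.1477] rig [-0.0509  0.1298  0.1477] toolx yaw 91.67 open 0.0801 F [-0.47 -1.05  0.76] grip 0.0
shift cm [-0.19 -0.   10.57]
```

View pics/w2.png

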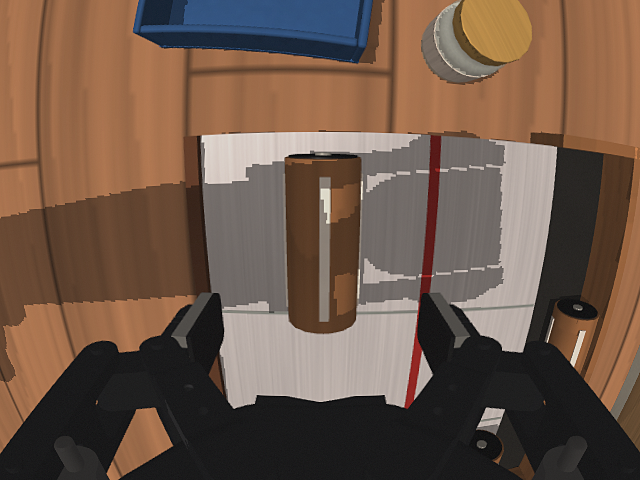

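The wrist view shows the roller (285–360 px wide, at centre 322) midway between the fingers (220 and 425). I go down and grip it.

>>> send_rows(
  rows=[
    [8,[0,0,4],0],
    [8,[-0.2,0,4],0],
    [8,[0,0,2.5],0],
    [8,[0,0,0],0],
    [4,[0,0,0],0],
    [4,[0,0,0],0],
    [4,[0,0,0],0],
    [4,[0,0,0],0],
    [4,[0,0,0],0],
  ],
  newtons=30,
)

```text
t: 13.28
tool_pos: [0.5325, 0.1457, 0.045]
tool_rot: [2.19, 2.249, 0.003]
contact_force: [-1.2, -1.4, 6.1]
opening: 0.0473
grip_force: 32.0
```

Run:
```python
from h import *
shift(rw([.022,-.131,.13]))
```

```text
t 13.275 tcp [0.5325 0.1457 0.045 ] rig [-0.0491  0.1256  0.045 ] toolx yaw 91.54 open 0.0473 F [-1.18 -1.36  6.05] grip 32.0
shift cm [-25.66   7.14  -8.47]
```

>>> send_rows(
  rows=[
    [4,[0,0,-4.5],0],
    [4,[0,0,-4],0],
    [4,[-4.28,1.1,0],0],
    [4,[-4.28,1.1,0],0],
    [4,[-4.28,1.1,0],0],
    [4,[-4.28,1.1,0],0],
    [4,[-4.28,1.1,0],0],
    [4,[-4.26,1.1,0],0],
    [4,[0,0,0],0],
  ],
)

```text
t: 14.4
tool_pos: [0.6039, -0.1115, 0.1272]
tool_rot: [-2.195, -2.247, 0.001]
contact_force: [0.1, 0.4, -3.5]
opening: 0.0472
grip_force: 33.4
```

Run:
```python
from h import *
shift(rw([.020,-.131,.046]))
```

```text
t 14.4 tcp [ 0.6039 -0.1115  0.1272] rig [ 0.0154 -0.1335  0.1272] toolx yaw 91.33 open 0.0472 F [ 0.12  0.44 -3.51] grip 33.4
shift cm [0.25 0.47 8.12]
```

>>> send_rows(
  rows=[
    [4,[0.2,0.4,3.5],0],
    [4,[0,0,3.0],0],
    [4,[0,0,1.1],0],
    [4,[0,0,0.3],0],
    [4,[0,0,0],0],
  ],
)

```text
t: 15.02
tool_pos: [0.6086, -0.1067, 0.05]
tool_rot: [2.19, 2.25, 0.001]
contact_force: [1.1, -0.4, -2.6]
opening: 0.0468
grip_force: 33.2
```

>>> send_rows(
  rows=[
    [4,[0,0,0.3],0],
    [4,[0,0,0.15],0],
    [4,[0,0,0],0],
  ],
)

```text
t: 15.4
tool_pos: [0.6084, -0.107, 0.0451]
tool_rot: [2.191, 2.25, 0.001]
contact_force: [-0.9, -0.0, -1.5]
opening: 0.0467
grip_force: 33.5
```

Run:
```python
from h import *
state();rollers()
```

```text
t 15.4 tcp [ 0.6084 -0.107   0.0451] rig [ 0.0199 -0.129   0.0451] toolx yaw 91.53 open 0.0467 F [-0.85 -0.05 -1.45] grip 33.5
t 15.45
 roller rig [0.185 0.   ] ztop 0.058 730
```

>>> send_rows(
  rows=[
    [6,[0,0,0],0],
    [6,[0,0,0],0],
    [6,[0,0,0],0],
    [6,[0,-1.1,0],0],
    [6,[0,-1.1,0],0],
    [6,[0,-1.1,0],0],
  ],
)

```text
t: 16.2
tool_pos: [0.5752, -0.1079, 0.0453]
tool_rot: [2.19, 2.249, 0.003]
contact_force: [4.7, 0.7, 3.4]
opening: 0.0596
grip_force: 2.0
```

Run:
```python
from h import *
state(); grab('wrist','w3.png')
```

```text
t 16.2 tcp [ 0.5752 -0.1079  0.0453] rig [-0.0133 -0.1291  0.0453] toolx yaw 91.52 open 0.0596 F [4.72 0.73 3.36] grip 2.0
```

View pics/w3.png

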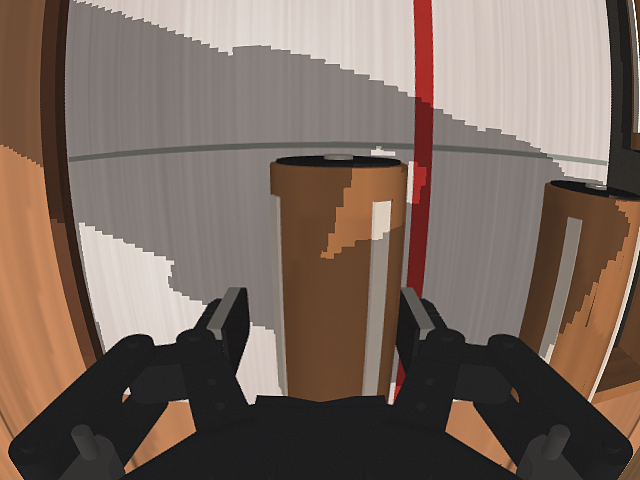

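The roller turned without slipping: the stripe that was on top is now at the left edge (278 px). I keep rolling it back.

>>> send_rows(
  rows=[
    [6,[0,-1.1,0],0],
    [6,[0,-1.1,0],0],
    [6,[0,-1.0,0],0],
    [6,[0,0,0],0],
  ],
)

```text
t: 16.75
tool_pos: [0.5405, -0.1081, 0.0431]
tool_rot: [-2.189, -2.248, 0.004]
contact_force: [-0.8, 0.6, 0.5]
opening: 0.0597
grip_force: 0.0
```

Run:
```python
from h import *
state(); grab('wrist','w4.png')
```

```text
t 16.75 tcp [ 0.5405 -0.1081  0.0431] rig [-0.048  -0.1284  0.0431] toolx yaw 91.52 open 0.0597 F [-0.84  0.6   0.54] grip 0.0
```

View pics/w4.png

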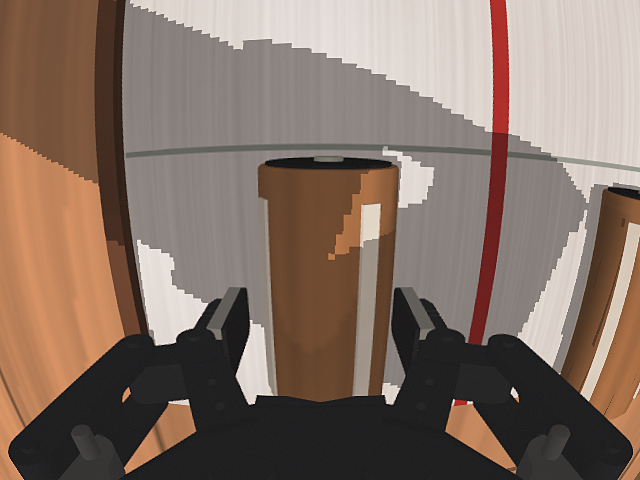

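Run:
```python
from h import *
for i in range(3):
    f=grab('wrist')['frame'][215].astype(int); br=(f[:,0]-f[:,2]>40); x=np.where(br[230:430])[0]+230
    print(x.min(),x.max(),[int(k) for k in np.where((f[240:420].min(1)>110))[0][[0,-1]]+240])
state()
```

```text
272 398 [240, 419]
269 404 [240, 419]
269 404 [240, 419]
t 16.95 tcp [ 0.5423 -0.1084  0.0437] rig [-0.0461 -0.1287  0.0437] toolx yaw 91.54 open 0.0597 F [ 0.41 -0.22 -0.3 ] grip 0.0
```

The roller now leans on the front finger, heavy side to the front. I lift away to let it run.

>>> send_rows(
  rows=[
    [6,[0,0.3,-6.2],0],
    [6,[0,0,-4.5],0],
    [6,[0,0,0],0],
    [6,[0,0,0],0],
  ],
)

```text
t: 17.45
tool_pos: [0.5454, -0.1083, 0.1505]
tool_rot: [-2.19, -2.25, 0.001]
contact_force: [-0.7, 0.1, -0.9]
opening: 0.0603
grip_force: 0.0
```

Run:
```python
from h import *
state()
for i in range(6): rollers()
```

```text
t 17.45 tcp [ 0.5454 -0.1083  0.1505] rig [-0.0431 -0.1287  0.1505] toolx yaw 91.54 open 0.0603 F [-0.67  0.12 -0.89] grip 0.0
t 17.5
 roller rig [0.185 0.   ] ztop 0.058 728
 roller rig [ 0.104 -0.131] ztop 0.086 725
 roller rig [-0.114 -0.125] ztop 0.086 589
t 17.55
 roller rig [0.185 0.   ] ztop 0.058 722
 roller rig [ 0.105 -0.131] ztop 0.086 725
 roller rig [-0.11  -0.125] ztop 0.086 607
t 17.6
 roller rig [0.185 0.   ] ztop 0.059 722
 roller rig [ 0.104 -0.131] ztop 0.086 707
 roller rig [-0.112 -0.125] ztop 0.086 608
t 17.65
 roller rig [0.185 0.001] ztop 0.058 721
 roller rig [ 0.104 -0.131] ztop 0.086 710
 roller rig [-0.114 -0.125] ztop 0.086 549
t 17.7
 roller rig [0.185 0.   ] ztop 0.058 722
 roller rig [ 0.104 -0.131] ztop 0.086 724
 roller rig [-0.114 -0.125] ztop 0.086 531
t 17.75
 roller rig [0.185 0.   ] ztop 0.059 719
 roller rig [ 0.104 -0.131] ztop 0.086 722
 roller rig [-0.114 -0.125] ztop 0.086 553
```

Instead it tipped over backwards and now rests against the curb, still on the plate and clear of everything. I measure its stripe angle to know where its heavy side is.

```bash
cat > ang.py <<'E'
from h import *
def ang(frame,P,cx,cy):
    r=RG.inv().apply((P-C).reshape(-1,3)).reshape(P.shape)
    f=frame.astype(int); m=(f.min(2)>130)&(f.max(2)-f.min(2)<60)&(r[...,2]>.055)&(abs(r[...,0]-cx)<.03)&(abs(r[...,1]-cy)<.05)
    q=r[m]; 
    if len(q)<5: return None
    a=np.degrees(np.arctan2(q[:,0]-cx,q[:,2]-.0605)); return len(q),np.histogram(a,bins=range(-90,91,10))[0].tolist(),np.median(a).round(1)
E
python3 - <<'E'
from ang import *
f=cv2.imread('pics/top1.png')[:,:,::-1];P=np.load('top.npy')
print('init',ang(f,P,-.0541,.128))
im=rollers();P=pts(im);o,_=state()
for cx in (-.111,-.114):print('now',ang(im['frame'],P,cx,-.129))
w=im['frame'][250:350,290:400,::-1];cv2.imwrite('pics/c5.png',cv2.resize(w,None,fx=5,fy=5,interpolation=cv2.INTER_CUBIC))
E
```

```text
init (190, [32, 16, 4, 0, 0, 0, 0, 0, 40, 84, 5, 0, 0, 0, 0, 0, 0, 0], np.float64(-0.9))
t 17.8
 roller rig [0.185 0.   ] ztop 0.058 726
 roller rig [ 0.105 -0.131] ztop 0.086 724
 roller rig [-0.114 -0.125] ztop 0.086 542
t 17.8 tcp [ 0.5453 -0.1083  0.1503] rig [-0.0431 -0.1287  0.1503] toolx yaw 91.54 open 0.0599 F [-0.73  1.35  0.38] grip 0.0
now (33, [0, 1, 4, 13, 0, 0, 0, 0, 0, 9, 1, 5, 0, 0, 0, 0, 0, 0], np.float64(-51.5))
now (30, [0, 0, 1, 13, 4, 0, 0, 0, 0, 6, 1, 0, 5, 0, 0, 0, 0, 0], np.float64(-49.2))
```

View pics/c5.png

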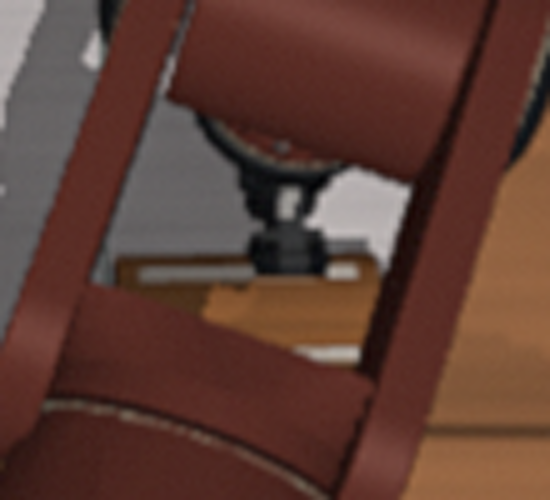

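It lies about 40° past its low point against the curb, so its next low point is near x≈0.02. A plain push from behind over its high point (x≈-0.05) will make it run on freely, strike the stalled roller, and come back to rest before the line. I turn the tool back for a square push.

>>> send_rows(
  rows=[
    [6,[0,-2,0],10],
    [6,[0,0,0],10],
    [6,[0,0,0],10],
    [6,[0,0,0],10],
    [6,[0,0,0],10],
    [6,[0,0,0],10],
    [6,[0,0,0],10],
    [6,[0,0,0],10],
    [6,[0,0,0],10],
    [6,[0,0,0],0],
  ],
)

```text
t: 19.05
tool_pos: [0.5258, -0.109, 0.1511]
tool_rot: [-3.141, -0.045, 0.001]
contact_force: [0.3, 0.1, -0.2]
opening: 0.0599
grip_force: 0.0
```

Run:
```python
from h import *
shift(rw([-.162,-.1285,.05]));rollers()
```

```text
t 19.05 tcp [ 0.5258 -0.109   0.1511] rig [-0.0627 -0.1288  0.1511] toolx yaw 1.65 open 0.0599 F [ 0.27  0.06 -0.17] grip 0.0
shift cm [-9.92 -0.05 10.11]
t 19.1
 roller rig [0.185 0.001] ztop 0.058 717
 roller rig [ 0.105 -0.131] ztop 0.086 719
 roller rig [-0.118 -0.124] ztop 0.085 846
```

>>> send_rows(
  rows=[
    [6,[-5.2,0,0],0],
    [6,[-5.1,0,0],0],
    [6,[0,0,0],0],
    [6,[0,0,5],0],
    [6,[0,0,4],0],
    [6,[0,0,0.8],0],
    [6,[0,0,0],0],
  ],
)

```text
t: 19.98
tool_pos: [0.4237, -0.1119, 0.0539]
tool_rot: [3.141, 0.044, 0.0]
contact_force: [-0.0, 0.0, 0.2]
opening: 0.06
grip_force: 0.0
```

Run:
```python
from h import *
shift(rw([-.070,-.1285,.05]))
```

```text
t 19.975 tcp [ 0.4237 -0.1119  0.0539] rig [-0.1648 -0.1291  0.0539] toolx yaw 1.59 open 0.06 F [-0.03  0.02  0.19] grip 0.0
shift cm [ 9.48 -0.05  0.4 ]
```

>>> send_rows(
  rows=[
    [6,[0,0,0.4],0],
    [6,[2.4,0,0],0],
    [6,[2.4,0,0],0],
    [6,[2.4,0,0],0],
    [6,[2.4,0,0],0],
    [6,[-2,0,0],0],
    [6,[-2,0,-6],0],
    [6,[0,0,-4],0],
  ],
)

```text
t: 20.98
tool_pos: [0.4796, -0.1106, 0.1521]
tool_rot: [3.14, 0.042, 0.005]
contact_force: [0.8, 0.7, -0.5]
opening: 0.06
grip_force: 0.0
```

Run:
```python
from h import *
state()
for i in range(10): rollers()
```

```text
t 20.975 tcp [ 0.4796 -0.1106  0.1521] rig [-0.1089 -0.1293  0.1521] toolx yaw 1.54 open 0.06 F [ 0.77  0.73 -0.53] grip 0.0
t 21.025
 roller rig [0.185 0.001] ztop 0.058 724
 roller rig [ 0.123 -0.131] ztop 0.085 814
 roller rig [ 0.051 -0.124] ztop 0.085 839
t 21.075
 roller rig [0.185 0.   ] ztop 0.058 724
 roller rig [ 0.128 -0.131] ztop 0.084 831
 roller rig [ 0.04  -0.125] ztop 0.086 763
t 21.125
 roller rig [0.185 0.   ] ztop 0.058 726
 roller rig [ 0.132 -0.132] ztop 0.085 830
 roller rig [ 0.025 -0.124] ztop 0.085 856
t 21.175
 roller rig [0.185 0.   ] ztop 0.058 724
 roller rig [ 0.137 -0.131] ztop 0.085 823
 roller rig [ 0.009 -0.125] ztop 0.086 756
t 21.225
 roller rig [0.185 0.001] ztop 0.058 727
 roller rig [ 0.143 -0.132] ztop 0.084 723
 roller rig [-0.001 -0.124] ztop 0.086 727
t 21.275
 roller rig [0.185 0.   ] ztop 0.058 730
 roller rig [ 0.153 -0.131] ztop 0.075 774
 roller rig [-0.006 -0.123] ztop 0.085 689
t 21.325
 roller rig [0.185 0.001] ztop 0.058 727
 roller rig [ 0.167 -0.132] ztop 0.06 795
 roller rig [-0.007 -0.123] ztop 0.086 694
t 21.375
 roller rig [0.185 0.   ] ztop 0.058 720
 roller rig [ 0.179 -0.132] ztop 0.059 805
 roller rig [-0.002 -0.124] ztop 0.086 732
t 21.425
 roller rig [0.185 0.   ] ztop 0.058 724
 roller rig [ 0.185 -0.132] ztop 0.058 750
 roller rig [ 0.007 -0.125] ztop 0.086 762
t 21.475
 roller rig [0.185 0.   ] ztop 0.058 728
 roller rig [ 0.186 -0.132] ztop 0.058 749
 roller rig [ 0.019 -0.124] ztop 0.084 845
```

It worked: the stalled roller was knocked into the tray and the unbalanced one rocked back. I turn the tool for the grasp while it settles.

>>> send_rows(
  rows=[
    [8,[2,0,0],-10],
    [8,[0,0,0],-10],
    [8,[0,0,0],-10],
    [8,[0,0,0],-10],
    [8,[0,0,0],-10],
    [8,[0,0,0],-10],
    [8,[0,0,0],-10],
    [8,[0,0,0],-10],
    [8,[0,0,0],-10],
    [8,[0,0,0],0],
  ],
)

```text
t: 22.72
tool_pos: [0.4988, -0.1096, 0.1479]
tool_rot: [-2.193, -2.248, 0.001]
contact_force: [0.0, -0.2, -0.1]
opening: 0.08
grip_force: 0.0
```

>>> send_rows(
  rows=[
    [8,[0,0,0],0],
    [8,[0,0,0],0],
    [8,[0,0,0],0],
    [8,[0,0,0],0],
    [8,[0,0,0],0],
    [8,[0,0,0],0],
    [8,[0,0,0],0],
    [8,[0,0,0],0],
    [8,[0,0,0],0],
    [8,[0,0,0],0],
  ],
)

```text
t: 23.98
tool_pos: [0.4992, -0.1097, 0.1487]
tool_rot: [-2.191, -2.251, -0.0]
contact_force: [-0.2, -0.2, 0.0]
opening: 0.0804
grip_force: 0.0
```

Run:
```python
from h import *
for i in range(3): rollers()
shift(rw([.018,-.125,.15]))
```

```text
t 24.025
 roller rig [0.185 0.   ] ztop 0.058 726
 roller rig [ 0.185 -0.132] ztop 0.058 749
 roller rig [ 0.023 -0.124] ztop 0.085 717
t 24.075
 roller rig [0.185 0.   ] ztop 0.058 724
 roller rig [ 0.185 -0.132] ztop 0.058 745
 roller rig [ 0.023 -0.124] ztop 0.085 712
t 24.125
 roller rig [0.185 0.   ] ztop 0.058 725
 roller rig [ 0.185 -0.132] ztop 0.058 746
 roller rig [ 0.023 -0.124] ztop 0.085 714
t 24.125 tcp [ 0.4991 -0.1097  0.1487] rig [-0.0893 -0.1289  0.1487] toolx yaw 91.54 open 0.0803 F [-0.15 -0.9   0.56] grip 0.0
shift cm [ 0.39 10.73 -0.13]
```

>>> send_rows(
  rows=[
    [8,[0.1,3.7,0],0],
    [8,[0.1,3.7,0],0],
    [8,[0.1,3.6,0],0],
    [8,[0,0,0],0],
  ],
)

```text
t: 24.62
tool_pos: [0.6105, -0.1037, 0.1484]
tool_rot: [-2.19, -2.252, 0.0]
contact_force: [-0.2, -0.4, 0.8]
opening: 0.0804
grip_force: 0.0
```

Run:
```python
from h import *
shift(rw([.021,-.125,.044]))
```

```text
t 24.625 tcp [ 0.6105 -0.1037  0.1484] rig [ 0.0221 -0.1258  0.1484] toolx yaw 91.58 open 0.0804 F [-0.2  -0.42  0.78] grip 0.0
shift cm [ 0.08 -0.11 10.44]
```

Down, grip and lift straight up.

>>> send_rows(
  rows=[
    [8,[0,-0.1,4],0],
    [8,[0,0,4],0],
    [8,[0,0,2.4],0],
    [8,[0,0,0],0],
    [4,[0,0,0],0],
    [4,[0,0,0],0],
    [4,[0,0,0],0],
    [4,[0,0,0],0],
    [4,[0,0,0],0],
  ],
  newtons=35,
)

```text
t: 25.75
tool_pos: [0.6098, -0.1043, 0.0474]
tool_rot: [2.189, 2.248, 0.003]
contact_force: [-0.2, 0.4, 6.1]
opening: 0.0467
grip_force: 36.5
```

>>> send_rows(
  rows=[
    [4,[0,0,-4],0],
    [4,[0,0,-5],0],
    [4,[0,-2,-3],0],
    [4,[0,0,0],0],
  ],
)

```text
t: 26.25
tool_pos: [0.5888, -0.1047, 0.1675]
tool_rot: [2.189, 2.248, 0.004]
contact_force: [0.4, 0.2, -4.5]
opening: 0.0469
grip_force: 38.4
```

Run:
```python
from h import *
o,M=state(); print(np.round(o['q'],2))
shift([.484,.352,.16])
```

```text
t 26.25 tcp [ 0.5888 -0.1047  0.1675] rig [ 0.0005 -0.1263  0.1675] toolx yaw 91.53 open 0.0469 F [ 0.37  0.17 -4.48] grip 38.4
[-0.3   0.03  1.74 -0.    1.36 -0.33]
t 26.25 tcp [ 0.5888 -0.1047  0.1675] rig [ 0.0005 -0.1263  0.1675] toolx yaw 91.53 open 0.0469 F [ 0.37  0.17 -4.48] grip 38.4
shift cm [45.94 -9.27  0.63]
```

>>> send_rows(
  rows=[
    [4,[5.1,-1.03,0],0],
    [4,[5.1,-1.03,0],0],
    [4,[5.1,-1.03,0],0],
    [4,[5.1,-1.03,0],0],
    [4,[5.1,-1.03,0],0],
    [4,[5.1,-1.03,0],0],
    [4,[5.1,-1.03,0],0],
    [4,[5.1,-1.03,0],0],
    [4,[5.1,-1.03,0],0],
    [4,[0,0,0],0],
  ],
)

```text
t: 27.5
tool_pos: [0.4808, 0.3545, 0.1617]
tool_rot: [-2.185, -2.255, 0.006]
contact_force: [-0.3, -0.4, -3.1]
opening: 0.0467
grip_force: 38.2
```

>>> send_rows(
  rows=[
    [4,[0,0,0],-10],
    [4,[0,0,0],-10],
    [4,[0,0,0],-10],
    [4,[0,0,0],-10],
    [4,[0,0,0],-10],
    [4,[0,0,0],-10],
    [4,[0,0,0],-10],
    [4,[0,0,0],-10],
    [4,[0,0,0],-2.2],
    [4,[0,0,0],0],
  ],
)

```text
t: 28.75
tool_pos: [0.4826, 0.3508, 0.1626]
tool_rot: [-0.174, -3.134, 0.003]
contact_force: [1.0, 0.4, -2.6]
opening: 0.0468
grip_force: 38.3
```

Run:
```python
from h import *
shift([.484,.352,.018]); grab('wrist','w6.png'); rollers()
```

```text
t 28.75 tcp [0.4826 0.3508 0.1626] rig [-0.0935  0.3319  0.1626] toolx yaw 173.65 open 0.0468 F [ 1.01  0.36 -2.6 ] grip 38.3
shift cm [-0.16  0.17 14.46]
t 28.85
 roller rig [0.185 0.001] ztop 0.058 725
 roller rig [ 0.185 -0.132] ztop 0.058 749
```

View pics/w6.png

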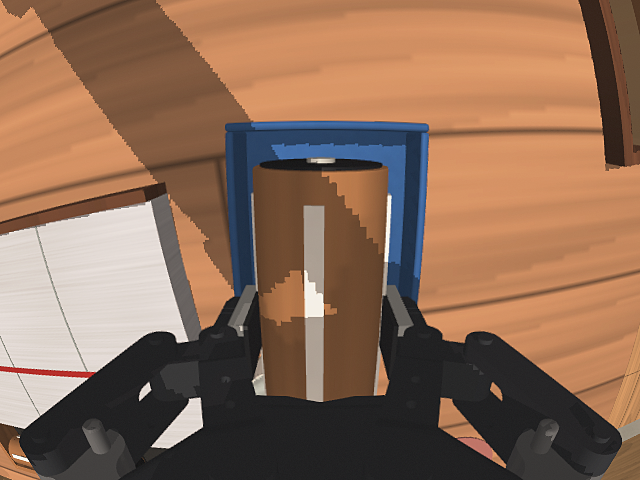

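The view shows the roller lined up with the blue box (rim 226–428 px, roller 255–388). I lower it in.

>>> send_rows(
  rows=[
    [4,[-0.1,0.1,4.5],0],
    [4,[0,0,4.5],0],
    [4,[0,0,3],0],
    [4,[0,0,1.3],0],
    [4,[0,0,0.5],0],
    [4,[0,0,0],0],
  ],
)

```text
t: 29.6
tool_pos: [0.485, 0.3533, 0.0278]
tool_rot: [0.172, 3.135, 0.001]
contact_force: [0.6, 0.3, -3.8]
opening: 0.0467
grip_force: 38.1
```

>>> send_rows(
  rows=[
    [4,[0,0,0.4],0],
    [4,[0,0,0.3],0],
    [4,[0,0,0],0],
  ],
)

```text
t: 29.98
tool_pos: [0.484, 0.3529, 0.0196]
tool_rot: [-0.172, -3.137, 0.0]
contact_force: [-0.4, 0.3, -3.0]
opening: 0.0471
grip_force: 38.2
```

>>> send_rows(
  rows=[
    [4,[0,0,0.2],0],
    [5.8,[0,0,0],0],
    [6.2,[0,0,0],0],
    [6.2,[0,0,0],0],
    [6.2,[0,0,-3],0],
    [6.2,[0,0,-5],0],
    [6.2,[0,0,-5],0],
    [6.2,[0,0,-4],0],
    [6.2,[0,0,0],0],
  ],
)

```text
t: 31.1
tool_pos: [0.4866, 0.3542, 0.1931]
tool_rot: [0.171, 3.129, 0.008]
contact_force: [0.2, -0.1, 0.3]
opening: 0.062
grip_force: 0.0
```

>>> send_rows(
  rows=[
    [6.2,[3,0,0],0],
    [6.2,[6,0,0],0],
    [6.2,[3,0,0],0],
    [6.2,[0,0,0],0],
    [6.2,[0,0,0],0],
    [6.2,[0,0,0],0],
  ],
)

```text
t: 31.85
tool_pos: [0.3658, 0.3658, 0.1874]
tool_rot: [-0.173, -3.137, 0.001]
contact_force: [1.0, -0.1, -1.2]
opening: 0.0623
grip_force: 0.0
```

Run:
```python
from h import *
im=rollers();state();P=pts(im);h=cv2.cvtColor(im['frame'],cv2.COLOR_RGB2HSV)
d=P-np.array([.484,.352,0]);br=R.from_euler('z',-6.3,degrees=True).inv().apply(d.reshape(-1,3)).reshape(P.shape)
m=(h[...,0]<20)&(h[...,1]>120)&(abs(br[...,0])<.07)&(abs(br[...,1])<.06)&(P[...,2]>.015)&(P[...,2]<.1)
q=br[m];print(m.sum(),'box frame',((q.min(0)+q.max(0))/2).round(3),'ztop',np.percentile(q[:,2],95).round(3) if len(q) else 0)
cv2.imwrite('pics/end.png',im['frame'][...,::-1])
```

```text
t 31.9
 roller rig [0.185 0.   ] ztop 0.058 717
 roller rig [ 0.185 -0.132] ztop 0.058 748
t 31.9 tcp [0.3658 0.3658 0.1875] rig [-0.21    0.35    0.1875] toolx yaw 173.67 open 0.0626 F [ 0.51 -0.22  0.33] grip 0.0
909 box frame [-0.003 -0.001  0.046] ztop 0.056
```

View pics/end.png

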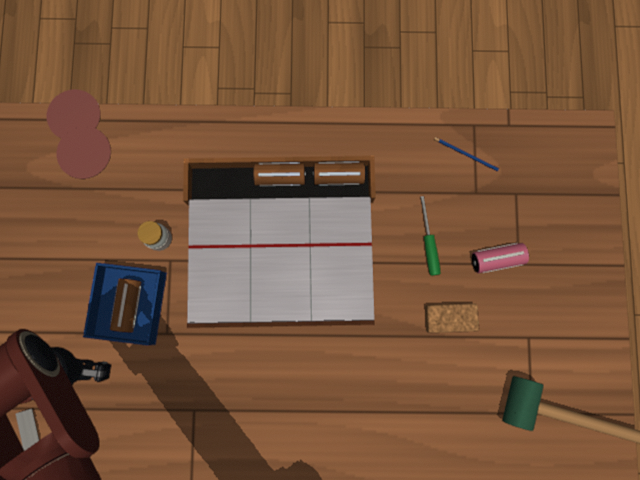

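The final view shows two rollers in the tray at (279,174) and (340,174), and the unbalanced one in the box at (126,305). The jar, screwdriver, block and pink look-alike are where they were. I hand in.

```bash
python3 -c "
from station import ctrl
print(ctrl.finish_job())"
```

```text
the job is handed in; nothing more can be done
None
```

The job is handed in at about 32 s (no verdict came back): both true rollers lie in the catch tray and the rocking one is in the reject box, but the first true roller stalled past the line after a weak push, so I knocked it into the tray with the freely rolling rocker, never touching it past the line.

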